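# Slide the tray of turned parts across onto the carriage

### The arm

A 6-joint arm with a two-finger parallel gripper is mounted at the origin on the work surface. World frame = base frame: x ahead of the robot, y to its left, z up, the work surface at z = 0. Lengths are in mm, angles in rad, forces in N, time in s.
With the tool pointing down it reaches from about 375 to 925 mm from the base axis. Payload 5.7 kg.
Tool frame: the origin (TCP) lies on the centre line of the jaws, within the pads' length; the fingertips stand 19 mm ahead of it and the grasp point (between the pads) is the TCP; z points along the fingers, x is the direction in which the jaws open and shut, and the axes are right-handed (so a half turn about z gives the same grasp; the last joint's range is limited). The gripper opens to 88 mm and grips with 3 to 60 N. Pads are 20 mm wide; open, the fingers measure 115 mm over their backs; the gripper's body (75 mm by 178 mm) begins 61 mm behind the grasp point.
Start: joints at [1.065, 0.359, 1.51, -0, 1.272, -0.115], TCP at [228.548, 554.735, 241.623] pointing down, gripper open.
Joint ranges: [-2.97, 2.97], [-1.01, 2.36], [0.21, 2.38], [-0.96, 4.11], [0.2, 2.71], [-2.98, 2.98]. Speed limits (rad/s): [2.39, 2.39, 3.14, 3.14, 3.14, 3.14].

### API

Orientations are given as a 3x3 rotation matrix whose columns are the frame's x, y, z axes.
In Python, from bench import telemetry, cams, manip gives the robot as it stands.
- The arm moves only by the tool arm_command, never from a script. Its argument "increments" is a list of rows, each a list of 6 numbers: the shift along the tool's x, y, z in m, then the turn, a rotation vector about the tool's x, y, z in degrees. A call has 1 to 12 rows; each row is the pose to reach, as a shift and turn from the pose measured when the call began, along the tool's axes at that moment; what a row does not reach only later rows make up. A row lasts 1/12 s, in which the tool goes at most 41.7 mm and 7.16 degrees, less where a joint would pass 70% of its speed; a pose out of reach is approached as far as the arm can. A call with a gripper value outside its range is refused whole. "jaw" is the gripper command: -1 is shut, 1 is fully open, values between are in proportion, set as the call begins (left out, the last holds). The fingers move at their own pace and stop on an object; the grip force is fixed at half the most. Time passes only in rows, so rows that repeat a pose let the fingers close. It gives the time, the measured TCP pose, the force and the opening at its end, in the units of the state.
- telemetry.observe(): the state, without advancing time (a new reading comes with each control period).
- cams.camera(name): name is "scene" or "top" or "wrist"; returns a dict with "image" (400x640x3 uint8, blue, green, red), "fx", "fy", "cx", "cy" (pixels), "R" (3x3) and "t" (3): a world point X has camera coordinates R X + t. Camera axes: x right, y down, z forward; pixel columns grow to the right and rows downward; lengths in mm; the calibration is good to about 2 mm. A picture is of the moment at which its call begins. There is no depth.
- manip.hand_in(): hands the job in, once; it reports no verdict.
The state is a dict: "t": time; "joints": joint angles; "joint_velocities": joint speeds; "joint_efforts": joint torques, N m; "position": TCP position; "orientation": TCP orientation; "force": force on the tool from outside, world axes, zero at the start; "ft_torque": the same for the moment, N m; "grip_width": opening from 0.0 (shut) to 1.0 (fully open).
Only numpy, scipy, OpenCV 4.12 (cv2) and the standard library are available. Lean on these libraries where they do the work, as an engineer would, in place of code of your own. Each camera call takes 0.05 s, during which the arm holds its last target.

### The job

Push the carriage all the way home towards the loading stand so that only the narrow gap is left, and leave it there. Then slide the tray of turned parts across the gap onto the carriage, squarely between its side rails and right up to the end plate, without lifting it, letting it sag into the gap or upsetting the two parts in it. Leave the carriage home, the parts standing in the tray and the tools lying beside the slide where they are.

Things in the scene. Friction and masses are not known exactly. Their poses are not given: they have to be found in the camera images.
- slide_bed: Fixed bench slide, origin on the table under the middle. y axis = slide direction: loading stand on the -y side, carriage on the +y side, on two low ways; x runs across. Stand: flat steel deck without rails, 200 mm (x) by 260 mm (y), top 70 mm above the table, from y = -285 to -25 mm.
- stand_top (a point): Centre of the loading stand's deck, on its top face. Axes as the slide bed.
- carriage (a joint): Slide of the carriage along the bed's +y, in m. 0 = home, on its stop nearest the stand (gap between the decks then 45 mm); larger = further away (gap 45 mm + this value); range 0 to 0.095. It slides stiffly, about 12 N, and stays where left; pushing the end plate hard from inside would shift it away again. Pushed home on its outer end face. With the carriage not home the gap is too wide for the tray, which would tip in.
- carriage_seat (a point): On the carriage deck: where the centre of the tray's underside lies when right up to the end plate; at x = 0, y = 143 mm + joint value in the bed's frame. Deck 180 mm wide, 68 mm above the table (2 mm below the stand), from 123 mm on this point's -y side to the end plate 80 mm on its +y side. Side rails 14 mm high, 136 mm apart, the first 35 mm flared to 158 mm at the gap end.
- carriage_end (a point): Middle of the outer (+y) face of the carriage's end plate, 88 mm above the table; at x = 0, y = 235 mm + joint value in the bed's frame. The plate is flat, upright, 170 mm wide (x), 12 mm thick, from 30 to 108 mm above the table, with a steel bar handle (80 mm wide, 12 mm thick) over it, up to 141 mm.
- tray: Open aluminium tray, 110 mm (x) by 160 mm (y), 26 mm high, walls and floor 4 mm, about 0.35 kg (0.75 kg with its load). Origin at the centre of its underside; its long axis y points roughly along the bed's +y at the start, lying askew on the stand.
- wheel_center (a point): Middle of the larger turned part: a grooved resin wheel 72 mm across with a short hub, 44 mm high, standing loose in the front or the rear half of the tray. z along its axis.
- bush_center (a point): Middle of the smaller turned part: a flanged resin bush, 36 mm across the foot, 32 mm high, standing loose in the front or the rear half of the tray. z along its axis.
- screwdriver: Bystander: wooden-handled screwdriver, 210 mm, lying on the robot's side of the stand.
- spanner: Bystander: steel spanner, 180 mm, lying on the robot's side of the carriage.
- brush: Bystander: 200 mm dust brush lying on the far side of the slide.
- abrasive_roll: Bystander: roll of abrasive standing on end, 90 mm across, 50 mm high, on the far side of the slide, beside the carriage.
Mind the look-alikes: they are no part of the job. Of the things that look like the tray, the largest one is meant.

How it is judged (in metres and radians):
On the way, in this order (a step that is already met when the one before it is completed fails the run):
1. the carriage is home while the tray is still on the stand (value of joint carriage below 0.006 m and y of tray in the frame of stand_top below 0.1 m), for 0.2 s.
2. the tray is across, right up to the end plate (y of tray in the frame of carriage_seat above -0.012 m and z of tray in the frame of carriage_seat below 0.005 m), for 0.2 s.
At the end, for the whole second after the job is handed in: The carriage is within 8 mm of home; the tray rests flat on its deck between the rails (within 16 mm of the middle, 0.1 rad of square), its front within 12 mm of the end plate; both turned parts stand upright in it; everything at rest (all of step 2 and value of joint carriage below 0.008 m and y of tray in the frame of carriage_seat below 0.006 m and x of tray in the frame of carriage_seat between -0.016 and 0.016 m and z of tray in the frame of carriage_seat above -0.004 m and angle between the y axis of tray and the y axis of carriage_seat, either way round below 0.1 rad and angle between each of wheel_center, bush_center's own z axis and vertical below 0.1 rad and distance between wheel_center and tray below 0.075 m and distance between bush_center and tray below 0.09 m and linear speed of tray below 0.01 m/s); the robot touches nothing.
It fails at once if the tray tips or sags into the gap (more than 0.08 rad) (angle between tray's own z axis and vertical above 0.08 rad).
It fails at once if the tray is lifted more than 12 mm off the stand (z of tray in the frame of stand_top above 0.012 m).
It fails at once if a turned part is tipped over (angle between any of wheel_center, bush_center's own z axis and vertical above 0.4 rad).
It fails at once if a tool beside the slide is moved more than 30 mm (distance of any of screwdriver, spanner, brush, abrasive_roll from where it was at the start of the episode above 0.03 m).
It also fails if it takes over 64 s, if anything falls off the work surface, if the arm or the gripper's body presses on something with over 40 N, if the wrist force passes 120 N, or if a joint passes its speed limit or range.

## Working session

There is one attempt and no reset: what is moved stays moved. The work goes in short steps, Python scripts to look and compute and a tool call to move; the robot and the scene stay as the last step left them, time stands still between calls to the robot, and variables do not carry over. Pictures are saved under pics/ and viewed, and the job is handed in when it is done.

Besides the shell and the picture viewer there is one more tool, called after "Request:" as a command line: name --pt "numbers of a row" for each row, then --argument value for the rest. arm_command: Moves the arm, as the interface text tells. Its arguments: {"type":"object","properties":{"increments":{"type":"array","items":{"type":"array","items":{"type":"number"}}},"jaw":{"type":"number"}},"required":["increments"]}

```bash
ls; mkdir -p pics; python3 - <<'E'
from bench import telemetry,cams
import cv2,numpy as np
s=telemetry.observe();print({k:np.round(v,3).tolist() for k,v in s.items()})
for n in ["scene","top","wrist"]:
    c=cams.camera(n);cv2.imwrite(f"pics/{n}0.png",c["image"]);print(n,c["fx"],c["fy"],c["cx"],c["cy"],np.round(c["R"],4).tolist(),np.round(c["t"],1).tolist())
E
```

```text
pics
{'t': 0.0, 'joints': [1.065, 0.359, 1.511, -0.0, 1.272, -0.115], 'joint_velocities': [0.001, -0.001, 0.0, -0.0, 0.001, 0.0], 'joint_efforts': [-0.002, -51.539, -27.072, 0.067, 0.035, -0.0], 'position': [228.265, 554.173, 240.82], 'orientation': [[0.381, 0.925, -0.001], [0.925, -0.381, -0.002], [-0.002, -0.0, -1.0]], 'force': [-0.385, -0.805, 0.345], 'ft_torque': [-0.03, 0.005, -0.046], 'grip_width': 1.001}
scene 487.1274929579437 487.1274929579437 314.7820409565788 196.15208087388902 [[0.0957, 0.9952, -0.0214], [0.69, -0.0818, -0.7192], [-0.7175, 0.0541, -0.6945]] [-61.0, -345.7, 1521.6]
top 448.65854826143755 448.65854826143755 315.3247180902614 207.41507504062739 [[0.0069, -0.9999, 0.0146], [-0.9859, -0.0092, -0.167], [0.1671, -0.0133, -0.9858]] [-0.3, 603.3, 1041.6]
wrist 284.69635941905386 284.69635941905386 321.05469509092444 201.12296336491553 [[0.3813, 0.9244, -0.0023], [0.8856, -0.3646, 0.2877], [0.2651, -0.1117, -0.9577]] [-598.9, -35.1, 393.0]
```

View pics/scene0.png

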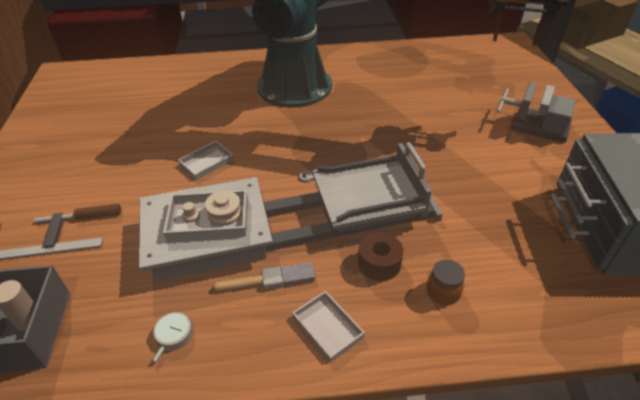

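View pics/top0.png

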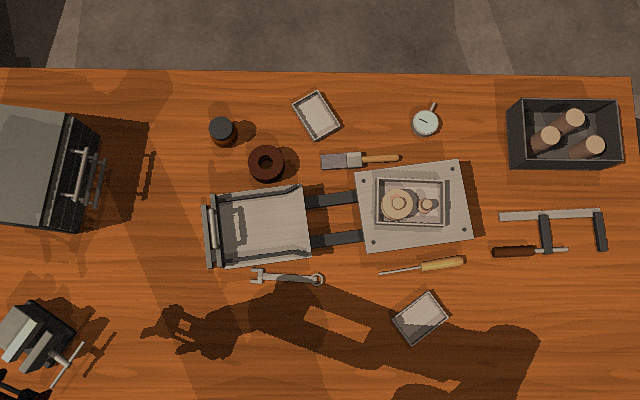

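View pics/wrist0.png

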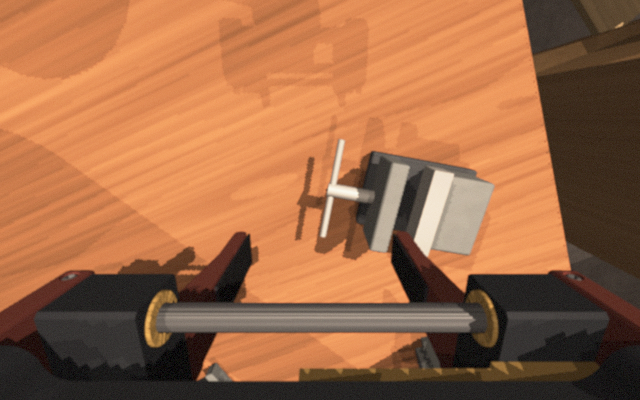

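The top view shows the stand with the loaded tray at about (410,203). The carriage is at (255,228), with its end plate and handle at about x=212. Three things look like the tray: the one on the stand at top (410,203), and smaller empty ones at (317,115) and (420,318). I choose the largest, at (410,203), which holds the wheel and bush. Next is a close crop to check this.

```bash
python3 - <<'E'
import cv2
im=cv2.imread("pics/top0.png")
cv2.imwrite("pics/crop1.png",cv2.resize(im[140:270,340:490],None,fx=5,fy=4.6*0+5*1.0*0.9+0.5,interpolation=cv2.INTER_CUBIC)[:600])
cv2.imwrite("pics/crop2.png",cv2.resize(im[170:290,190:340],None,fx=5,fy=5,interpolation=cv2.INTER_CUBIC))
im=cv2.imread("pics/scene0.png")
cv2.imwrite("pics/crop3.png",cv2.resize(im[130:270,130:450],None,fx=2.5,fy=2.5,interpolation=cv2.INTER_CUBIC))
E
```

```text
(no output)
```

View pics/crop1.png

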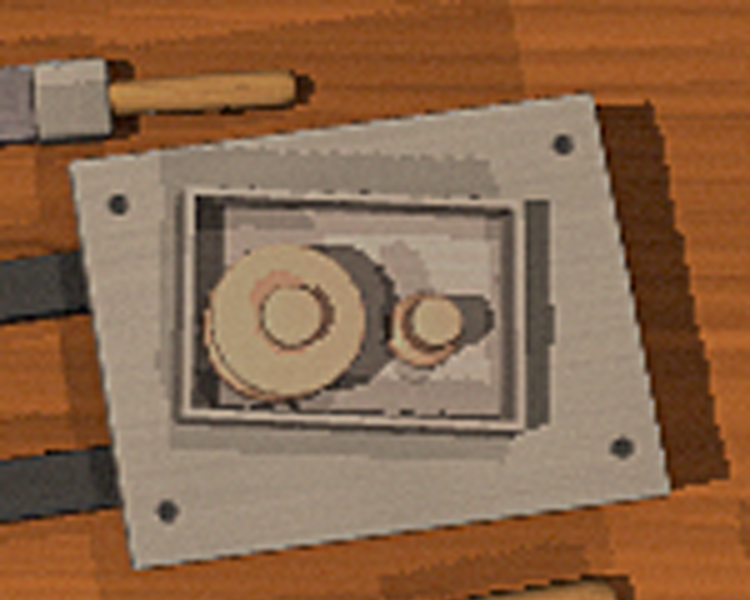

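View pics/crop2.png

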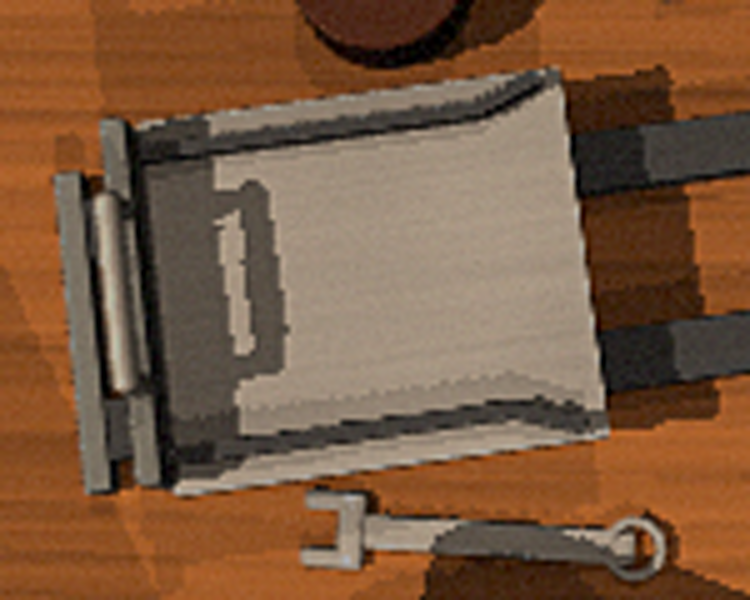

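View pics/crop3.png

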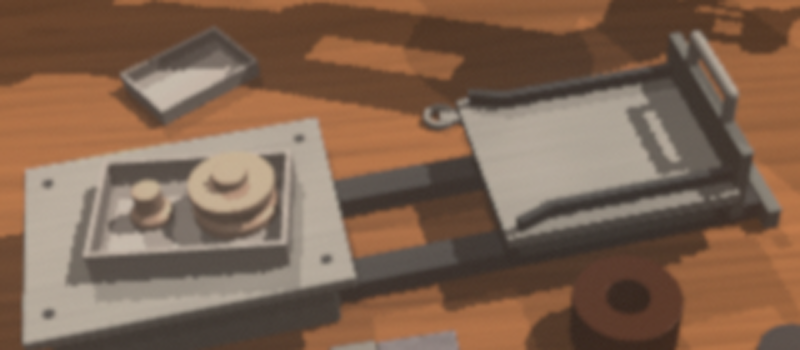

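```bash
cat > h.py <<'E'
from bench import telemetry,cams,manip
import cv2,numpy as np
def ray(c,uv,z):
    R=np.array(c["R"]);t=np.array(c["t"]);o=-R.T@t
    d=R.T@np.array([(uv[0]-c["cx"])/c["fx"],(uv[1]-c["cy"])/c["fy"],1]);return o+d*(z-o[2])/d[2]
def proj(c,X):
    p=np.array(c["R"])@np.array(X)+np.array(c["t"]);return np.array([p[0]/p[2]*c["fx"]+c["cx"],p[1]/p[2]*c["fy"]+c["cy"]])
E
python3 - <<'E'
from h import *
c=cams.camera("top")
def P(l,z,off):return np.array([ray(c,(u/5+off[0],v/5+off[1]),z) for u,v in l])
st=P([(72,162),(590,95),(668,490),(137,567)],70,(340,140))
print("stand",st.round(1).tolist(),st.mean(0).round(1),np.linalg.norm(st-np.roll(st,1,0),axis=1).round(1))
d=((st[0]-st[1])+(st[3]-st[2]));yb=np.arctan2(d[1],d[0]);e=((st[0]-st[3])+(st[1]-st[2]));print("bed y dir deg",np.degrees(yb),"x dir",np.degrees(np.arctan2(e[1],e[0])))
tr=P([(182,192),(523,203),(520,432),(178,420)],96,(340,140))
print("tray",tr.round(1).tolist(),tr.mean(0).round(1),np.linalg.norm(tr-np.roll(tr,1,0),axis=1).round(1))
d=((tr[0]-tr[1])+(tr[3]-tr[2]));print("tray y deg",np.degrees(np.arctan2(d[1],d[0])))
print("wheel",P([(297,312)],70+4+44,(340,140)).round(1),"bush",P([(437,320)],70+4+32,(340,140)).round(1))
uy=np.array([np.cos(yb),np.sin(yb),0]);ux=np.array([uy[1],-uy[0],0]);o=st.mean(0)+155*uy;o[2]=0;print("origin",o,uy)
def bed(p):return np.round([(p-o)@ux,(p-o)@uy,p[2]],1).tolist()
print("tray bed",bed(tr.mean(0)),[bed(p) for p in tr])
for n,l,z in [("deck",[(555,70),(607,435)],68),("plate top outer",[(105,120),(138,487)],108),("plate top inner",[(127,120),(160,487)],108),("handle",[(105,195),(125,390)],141),("farbar",[(55,175),(88,492),(110,490)],20),("spanner",[(300,555),(305,500),(660,545)],5)]:
    p=P(l,z,(190,170));print(n,p.round(1).tolist(),[bed(q) for q in p])
E
```

```text
stand [[687.1, -89.4, 70.0], [723.5, -343.5, 70.0], [529.9, -371.8, 70.0], [491.4, -118.5, 70.0]] [ 608.  -230.8   70. ] [197.9 256.7 195.7 256.1]
bed y dir deg 98.3931393721002 x dir 8.383710969775098
tray [[666.5, -138.7, 96.0], [662.9, -300.3, 96.0], [553.7, -294.4, 96.0], [557.9, -135.1, 96.0]] [ 610.2 -217.1   96. ] [108.7 161.7 109.4 159.4]
tray y deg 88.59254051972603
wheel [[ 605.4 -187.3  118. ]] bush [[ 604.4 -254.8  106. ]]
origin [585.34425966 -77.47074308   0.        ] [-0.14596457  0.98928982  0.        ]
tray bed [4.2, -141.8, 96.0] [[71.4, -72.4, 96.0], [44.2, -231.8, 96.0], [-63.0, -210.0, 96.0], [-35.6, -53.0, 96.0]]
deck [[657.4, 39.8, 68.0], [482.1, 13.2, 68.0]] [[88.4, 105.5, 68.0], [-88.9, 104.8, 68.0]]
plate top outer [[622.8, 246.4, 108.0], [454.9, 224.0, 108.0]] [[84.3, 315.0, 108.0], [-85.1, 317.3, 108.0]]
plate top inner [[622.9, 236.3, 108.0], [454.9, 214.1, 108.0]] [[82.9, 304.9, 108.0], [-86.5, 307.5, 108.0]]
handle [[582.3, 237.5, 141.0], [495.8, 224.9, 141.0]] [[42.9, 312.1, 141.0], [-44.4, 312.2, 141.0]]
farbar [[612.0, 289.7, 20.0], [455.2, 265.9, 20.0], [456.2, 255.2, 20.0]] [[79.9, 359.3, 20.0], [-78.6, 358.7, 20.0], [-79.2, 348.0, 20.0]]
spanner [[425.7, 163.7, 5.0], [452.5, 162.0, 5.0], [431.8, -13.8, 5.0]] [[-122.8, 261.9, 5.0], [-96.4, 256.3, 5.0], [-142.6, 85.4, 5.0]]
```

The close crop confirms the tray: the wheel is in the front half, the bush in the rear half, and it measures 161 × 109 mm. The stand measures about 256 × 197 mm, so the bed frame is good: origin (585,-77), y axis at 98.4°. The carriage sits at about 0.083. I'll move to behind the end plate with the jaws shut.

Request:
arm_command --pt "-0.012 0.033 0 0 0 5" --pt "-0.025 0.066 0 0 0 10" --pt "-0.038 0.099 0 0 0 15" --pt "-0.05 0.131 0 0 0 20" --pt "-0.063 0.164 0 0 0 25" --pt "-0.076 0.197 0 0 0 30" --pt "-0.088 0.23 0 0 0 35" --pt "-0.101 0.263 0 0 0 40" --pt "-0.114 0.296 0 0 0 45" --pt "-0.126 0.328 0 0 0 50" --pt "-0.139 0.361 0 0 0 55" --pt "-0.151 0.394 0 0 0 59.2" --jaw -1

```text
t: 1.2
position: [536.0, 263.2, 241.1]
orientation: [[0.99, 0.142, -0.001], [0.142, -0.99, -0.001], [-0.001, 0.001, -1.0]]
force: [0.2, -0.6, -0.4]
grip_width: 0.124
```

```bash
cat >> h.py <<'E'
O=np.array([585.34,-77.47,0]);UY=np.array([-0.14596,0.98929,0]);UX=np.array([UY[1],-UY[0],0])
def tobed(p):p=np.array(p);return np.round([(p-O)@UX,(p-O)@UY,p[2]],1)
def stat():
    s=telemetry.observe();R=np.array(s["orientation"])
    print("t",round(s["t"],2),"bed",tobed(s["position"]),"yaw-bed",round(np.degrees(np.arctan2(R[1,0],R[0,0]))-8.39,2),"tz",R[:,2].round(3),"F",np.round(s["force"],1),"w",round(s["grip_width"],2),"J",np.round(s["joints"],2));return s
def goto(b,yaw=0):
    s=stat();R=np.array(s["orientation"]);p=O+b[0]*UX+b[1]*UY+np.array([0,0,b[2]])
    d=R.T@(p-np.array(s["position"]));c=np.cos;a=np.radians(8.393+yaw)
    Rt=np.array([[c(a),np.sin(a),0],[np.sin(a),-c(a),0],[0,0,-1]])
    rv=cv2.Rodrigues(R.T@Rt)[0].ravel();print("shift mm",d.round(1),"turn deg",np.degrees(rv).round(2))
E
python3 -c "
from h import *
goto((0,345,95))
c=cams.camera('top');cv2.imwrite('pics/a1.png',c['image'])"
```

```text
t 1.2 bed [  0.9 344.2 241.1] yaw-bed -0.24 tz [-0.001 -0.001 -1.   ] F [ 0.2 -0.6 -0.4] w 0.12 J [ 0.34  0.36  1.52 -0.    1.27  0.2 ]
shift mm [ -0.8  -0.9 146.1] turn deg [ 0.06  0.06 -0.24]
```

View pics/a1.png

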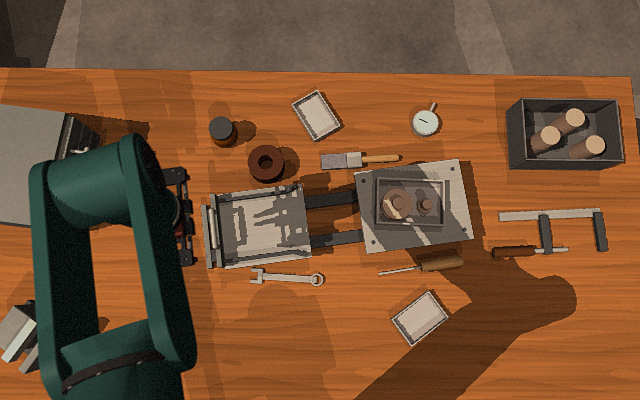

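Request:
arm_command --pt "-0.001 -0.002 0.02 0 0 0" --pt "-0.001 -0.002 0.05 0 0 0" --pt "-0.001 -0.002 0.08 0 0 0" --pt "-0.001 -0.002 0.11 0 0 0" --pt "-0.001 -0.002 0.13 0 0 0" --pt "-0.001 -0.002 0.143 0 0 0" --pt "-0.001 -0.002 0.146 0 0 0"

```text
t: 1.83
position: [538.6, 259.8, 92.3]
orientation: [[0.991, 0.136, -0.001], [0.136, -0.991, -0.006], [-0.002, 0.005, -1.0]]
force: [-0.3, -0.5, -0.6]
grip_width: 0.004
```

Request:
arm_command --pt "0 0.005 0 0 0 0" --pt "0 0.01 0 0 0 0" --pt "0 0.016 0 0 0 0" --pt "0 0.022 0 0 0 0" --pt "0 0.028 0 0 0 0" --pt "0 0.034 0 0 0 0" --pt "0 0.04 0 0 0 0" --pt "0 0.046 0 0 0 0" --pt "0 0.052 0 0 0 0" --pt "0 0.058 0 0 0 0" --pt "0 0.064 0 0 0 0" --pt "0 0.07 0 0 0 0"

```text
t: 2.83
position: [548.3, 192.9, 93.1]
orientation: [[0.991, 0.135, -0.0], [0.135, -0.991, -0.001], [-0.0, 0.0, -1.0]]
force: [-0.1, 13.3, -11.0]
grip_width: 0.007
```

```bash
python3 -c "
from h import *
goto((0,245,95))
c=cams.camera('scene');cv2.imwrite('pics/a2.png',c['image'])"
```

```text
t 2.83 bed [  2.8 272.9  93.1] yaw-bed -0.65 tz [-0.    -0.001 -1.   ] F [ -0.1  13.3 -11. ] w 0.01 J [ 0.22  0.5   1.7  -0.    0.94  0.09]
shift mm [-2.5 27.9 -1.9] turn deg [ 0.03  0.01 -0.65]
```

View pics/a2.png

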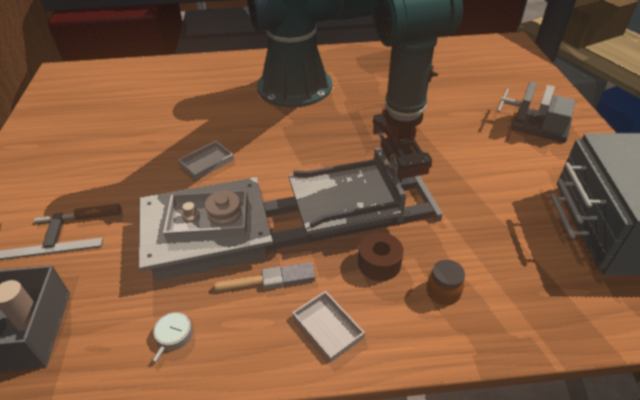

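The carriage is moving home, at 13 N. I'll push on until it meets the stop.

Request:
arm_command --pt "0 0.006 0 0 0 0" --pt "0 0.011 0 0 0 0" --pt "0 0.016 0 0 0 0" --pt "0 0.02 0 0 0 0" --pt "0 0.023 0 0 0 0" --pt "0 0.025 0 0 0 0"

```text
t: 3.38
position: [551.8, 168.9, 93.6]
orientation: [[0.991, 0.134, 0.001], [0.134, -0.991, 0.003], [0.001, -0.003, -1.0]]
force: [-0.0, 12.0, -9.8]
grip_width: 0.005
```

```bash
python3 -c "
from h import *
goto((0,245,95))"
```

```text
t 3.38 bed [  2.7 248.6  93.6] yaw-bed -0.71 tz [ 0.001  0.003 -1.   ] F [-0.  12.  -9.8] w 0.01 J [0.18 0.5  1.71 0.   0.93 0.04]
shift mm [-2.7  3.7 -1.4] turn deg [-0.14 -0.05 -0.72]
```

Request:
arm_command --pt "0 0.002 0 0 0 0" --pt "0 0.004 0 0 0 0" --pt "0 0.005 0 0 0 0" --pt "0 0.006 0 0 0 0"

```text
t: 3.72
position: [552.2, 166.3, 94.0]
orientation: [[0.991, 0.132, 0.001], [0.132, -0.991, 0.009], [0.002, -0.009, -1.0]]
force: [-1.3, 20.6, -9.3]
grip_width: 0.008
```

Request:
arm_command --pt "0 0.002 0 0 0 0" --pt "0 0.003 0 0 0 0" --pt "0 0.004 0 0 0 0"

```text
t: 3.97
position: [552.1, 166.6, 94.5]
orientation: [[0.992, 0.13, 0.0], [0.13, -0.991, 0.016], [0.003, -0.016, -1.0]]
force: [-2.2, 25.9, -8.1]
grip_width: 0.006
```

```bash
python3 -c "
from h import *
goto((0,285,100))
c=cams.camera('scene');cv2.imwrite('pics/a3.png',cv2.resize(c['image'][130:270,130:450],None,fx=2.5,fy=2.5))"
```

```text
t 3.97 bed [  2.7 246.3  94.5] yaw-bed -0.92 tz [ 0.     0.016 -1.   ] F [-2.2 25.9 -8.1] w 0.01 J [0.16 0.49 1.72 0.02 0.93 0.02]
shift mm [ -3.3 -38.8  -4.9] turn deg [-0.93 -0.16 -0.92]
```

View pics/a3.png

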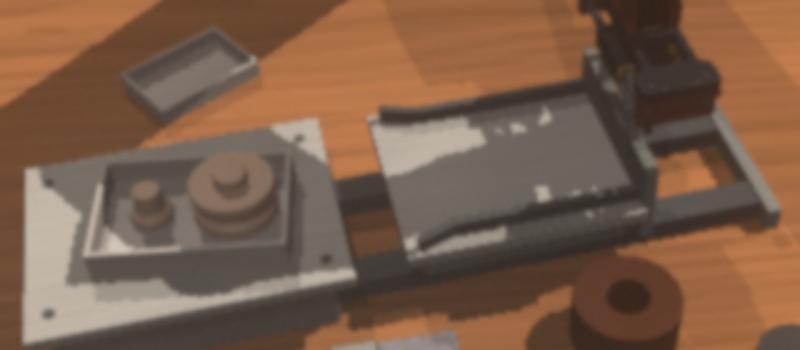

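The carriage is on its stop: force rose to 26 N with no further travel, and the gap is narrow at crop (365,200). Now I'll back off, go up and move over to the stand's rear.

Request:
arm_command --pt "0 -0.01 0 0 0 0" --pt "0 -0.025 -0.002 0.5 0 0" --pt "0 -0.035 -0.02 0.9 0 0.9" --pt "0 -0.038 -0.06 0.9 0 0.9" --pt "0 -0.038 -0.1 0.9 0 0.9" --pt "0 -0.038 -0.13 0.9 0 0.9" --pt "0 -0.038 -0.14 0.9 0 0.9" --jaw 0.3

```text
t: 4.6
position: [550.1, 202.9, 241.9]
orientation: [[0.993, 0.115, 0.009], [0.115, -0.993, 0.034], [0.013, -0.033, -0.999]]
force: [-0.2, 0.3, 0.7]
grip_width: 0.498
```

```bash
python3 -c "
from h import *
goto((4,-255,230),-5)"
```

```text
t 4.6 bed [  6.1 282.6 241.9] yaw-bed -1.79 tz [ 0.009  0.034 -0.999] F [-0.2  0.3  0.7] w 0.5 J [0.22 0.33 1.56 0.03 1.24 0.09]
shift mm [ 14.6 537.5  -5.7] turn deg [-1.91 -0.67  3.22]
```

Request:
arm_command --pt "0.001 0.035 0 -1 0 1" --pt "0.002 0.076 0 -1.9 -0.7 1.8" --pt "0.003 0.117 0 -1.9 -0.7 1.8" --pt "0.004 0.158 0 -1.9 -0.7 1.8" --pt "0.005 0.199 0 -1.9 -0.7 -1.8" --pt "0.006 0.24 0 -1.9 -0.7 -1.8" --pt "0.007 0.281 0 -1.9 -0.7 -1.8" --pt "0.008 0.322 0 -1.9 -0.7 -1.8" --pt "0.009 0.363 0 -1.9 -0.7 -1.8" --pt "0.01 0.404 0 -1.9 -0.7 -1.8" --pt "0.011 0.445 0 -1.9 -0.7 -1.8" --pt "0.012 0.486 0 -1.9 -0.7 -1.8" --jaw 0.4

```text
t: 5.6
position: [617.9, -280.2, 226.2]
orientation: [[0.989, 0.146, 0.001], [0.146, -0.989, -0.0], [0.001, 0.001, -1.0]]
force: [0.3, 0.3, 0.8]
grip_width: 0.699
```

```bash
python3 -c "
from h import *
goto((0,-256,95),0)"
```

```text
t 5.6 bed [   2.6 -205.3  226.2] yaw-bed 0.01 tz [ 0.001 -0.    -1.   ] F [0.3 0.3 0.8] w 0.7 J [-0.53  0.48  1.35  0.    1.31 -0.67]
shift mm [ -2.8  50.6 131.2] turn deg [ 0.04 -0.07  0.  ]
```

Request:
arm_command --pt "-0.001 0.02 0 0 0 0" --pt "-0.002 0.04 0 0 0 0" --pt "-0.003 0.05 0 0 0 0" --pt "-0.003 0.051 0.02 0 0 0" --pt "-0.003 0.051 0.05 0 0 0" --pt "-0.003 0.051 0.08 0 0 0" --pt "-0.003 0.051 0.1 0 0 0" --pt "-0.003 0.051 0.11 0 0 0" --pt "-0.003 0.051 0.11 0 0 0"

```text
t: 6.35
position: [620.9, -329.4, 113.6]
orientation: [[0.989, 0.147, -0.003], [0.147, -0.989, 0.002], [-0.003, -0.003, -1.0]]
force: [0.2, -1.2, 0.9]
grip_width: 0.7
```

```bash
python3 -c "
from h import *
goto((0,-256,95),0)
for n in ('top','wrist','scene'):
  c=cams.camera(n);cv2.imwrite('pics/b1%s.png'%n,c['image'])"
```

```text
t 6.35 bed [  -1.6 -254.4  113.6] yaw-bed 0.04 tz [-0.003  0.002 -1.   ] F [ 0.2 -1.2  0.9] w 0.7 J [-0.59  0.62  1.39  0.    1.13 -0.73]
shift mm [ 1.6  1.6 18.6] turn deg [-0.16  0.14  0.04]
```

View pics/b1top.png

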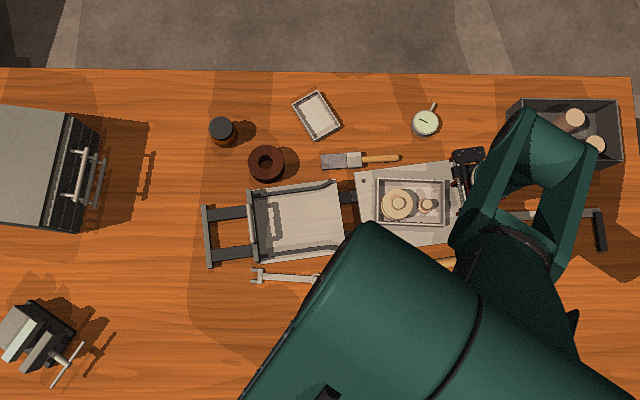

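View pics/b1wrist.png

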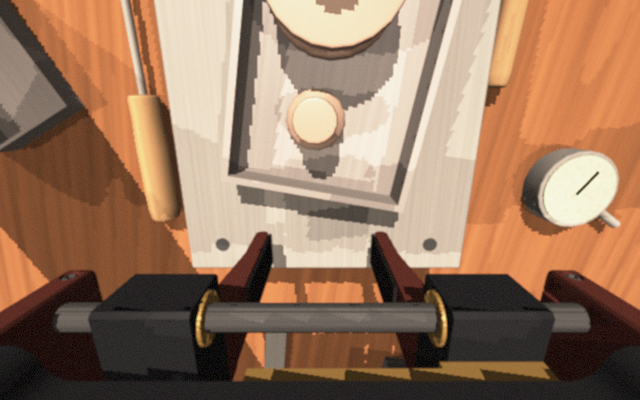

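View pics/b1scene.png

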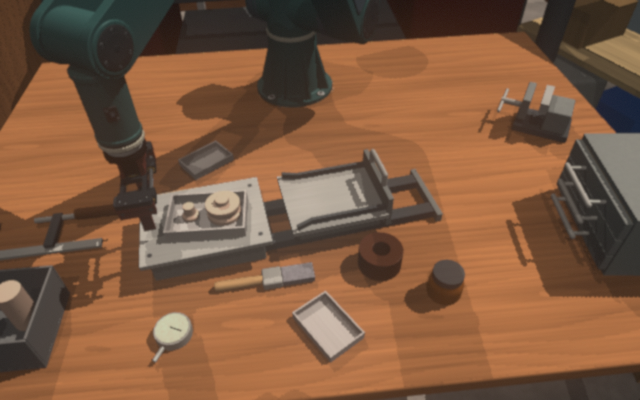

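The wrist view shows the tray's rear wall from (230,172) to (398,210), with both fingertips behind it and clear. The right one will touch first, which turns the tray the right way. I'll lower, then push.

Request:
arm_command --pt "0.001 0.001 0.006 0 0 0" --pt "0.002 0.001 0.013 0 0 0" --pt "0.002 0.001 0.018 0 0 0" --pt "0.002 0.001 0.019 0 0 0" --pt "0.002 -0.003 0.019 0 0 0" --pt "0.002 -0.007 0.019 0 0 0" --pt "0.002 -0.011 0.019 0 0 0" --pt "0.002 -0.015 0.019 0 0 0" --pt "0.002 -0.019 0.019 0 0 0" --pt "0.002 -0.022 0.019 0 0 0" --pt "0.002 -0.025 0.019 0 0 0" --pt "0.002 -0.028 0.019 0 0 0"

```text
t: 7.5
position: [622.0, -303.8, 99.2]
orientation: [[0.989, 0.146, 0.005], [0.146, -0.989, -0.003], [0.004, 0.004, -1.0]]
force: [1.8, -4.1, 0.6]
grip_width: 0.702
```

```bash
python3 -c "
from h import *
goto((0,-195,95),0)
for n in ('wrist',):
  c=cams.camera(n);cv2.imwrite('pics/b2%s.png'%n,c['image'])"
```

```text
t 7.5 bed [   3.2 -229.3   99.2] yaw-bed 0.02 tz [ 0.005 -0.003 -1.   ] F [ 1.8 -4.1  0.6] w 0.7 J [-0.55  0.62  1.44 -0.    1.08 -0.7 ]
shift mm [ -3.3 -34.3   4. ] turn deg [ 0.21 -0.23  0.02]
```

View pics/b2wrist.png

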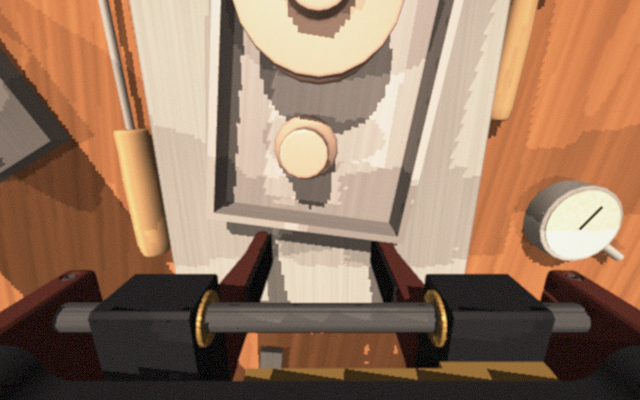

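Request:
arm_command --pt "0 -0.003 0.001 0 0 0" --pt "0 -0.006 0.002 0 0 0" --pt "0 -0.009 0.003 0 0 0" --pt "0 -0.012 0.004 0 0 0" --pt "0 -0.015 0.004 0 0 0" --pt "0 -0.018 0.004 0 0 0" --pt "0 -0.021 0.004 0 0 0" --pt "0 -0.024 0.004 0 0 0" --pt "0 -0.027 0.004 0 0 0" --pt "0 -0.03 0.004 0 0 0"

```text
t: 8.38
position: [620.8, -276.2, 97.7]
orientation: [[0.989, 0.146, 0.012], [0.146, -0.989, -0.008], [0.01, 0.009, -1.0]]
force: [4.0, -7.4, 5.3]
grip_width: 0.701
```

```bash
python3 -c "
from h import *
goto((0,-160,95),0)
for n in ('wrist','top'):
  c=cams.camera(n);cv2.imwrite('pics/b3%s.png'%n,c['image'])
cv2.imwrite('pics/b3t.png',cv2.resize(c['image'][140:270,250:480],None,fx=3.4,fy=3.4))"
```

```text
t 8.38 bed [   6.1 -201.8   97.7] yaw-bed -0.01 tz [ 0.012 -0.008 -1.   ] F [ 4.  -7.4  5.3] w 0.7 J [-0.52  0.6   1.48 -0.    1.05 -0.67]
shift mm [ -6.1 -41.8   2.2] turn deg [ 0.53 -0.6  -0.01]
```

View pics/b3wrist.png

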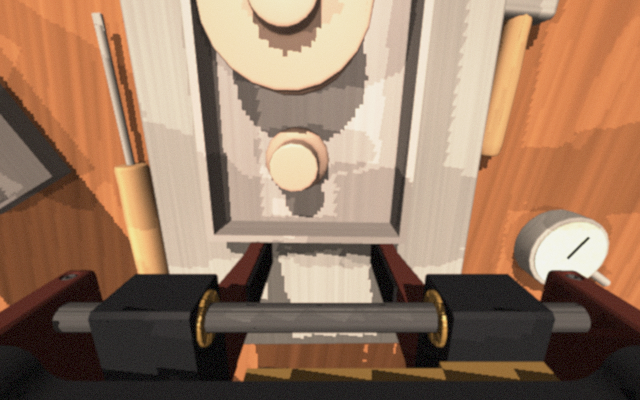

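View pics/b3t.png

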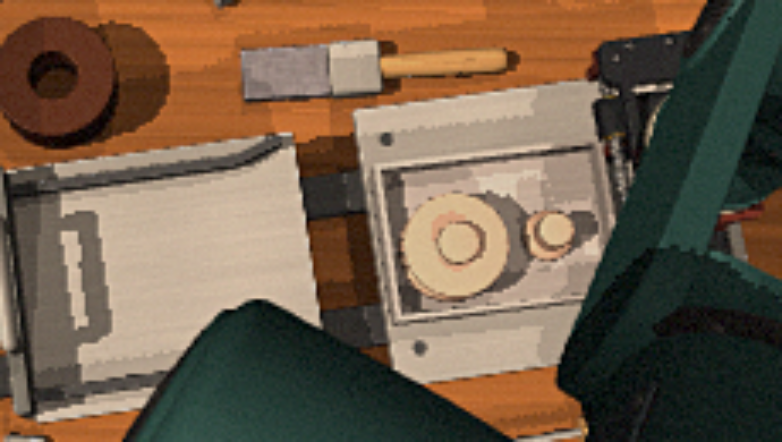

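```bash
cat >> h.py <<'E'
def meas(l,z=96,n='wrist',save=None):
    c=cams.camera(n)
    if save:cv2.imwrite(save,c['image'])
    for uv in l:print(uv,tobed(ray(c,uv,z)))
E
python3 -c "
from h import *
meas([(213,233),(398,233),(192,60),(422,60)])
meas([(130,40),(466,270),(148,150),(490,100)],70)
c=cams.camera('top')
f=lambda u,v:(250+u/3.4,140+v/3.4)
for p in [(375,168),(392,322),(600,147)]:print(tobed(ray(c,f(*p),96)))
"
```

```text
(213, 233) [ -53.6 -183.6   96. ]
(398, 233) [  48.5 -184.    96. ]
(192, 60) [-53.6 -97.2  96. ]
(422, 60) [ 52.7 -97.1  96. ]
(130, 40) [-95.7 -83.4  70. ]
(466, 270) [ 104.9 -223.    70. ]
(148, 150) [ -96.6 -141.5   70. ]
(490, 100) [ 102.1 -113.5   70. ]
[ 50.3 -30.5  96. ]
[-56.9 -25.3  96. ]
[  43.7 -188.    96. ]
```

The tray is now square. The wrist view puts its rear wall level at row 233, columns 213 to 398. Its x is about -4 mm and its front is just at the gap edge. I'll push on across the gap.

Request:
arm_command --pt "0 -0.003 0.001 0 0 0" --pt "0 -0.006 0.002 0.2 -0.2 0" --pt "0 -0.01 0.002 0.4 -0.4 0" --pt "0 -0.014 0.002 0.5 -0.6 0" --pt "0 -0.018 0.002 0.5 -0.6 0" --pt "-0.001 -0.022 0.002 0.5 -0.6 0" --pt "-0.001 -0.026 0.002 0.5 -0.6 0" --pt "-0.001 -0.03 0.002 0.5 -0.6 0" --pt "-0.001 -0.034 0.002 0.5 -0.6 0" --pt "-0.002 -0.038 0.002 0.5 -0.6 0" --pt "-0.002 -0.042 0.002 0.5 -0.6 0" --pt "-0.002 -0.045 0.002 0.5 -0.6 0"

```text
t: 9.63
position: [613.0, -233.2, 96.5]
orientation: [[0.989, 0.147, 0.002], [0.147, -0.989, -0.003], [0.001, 0.003, -1.0]]
force: [2.2, -8.9, 5.6]
grip_width: 0.698
```

```bash
python3 -c "
from h import *
goto((0,-150,95),0)
for n in ('wrist','scene'):
  c=cams.camera(n);cv2.imwrite('pics/b4%s.png'%n,c['image'])"
```

```text
t 9.63 bed [   4.6 -158.1   96.5] yaw-bed 0.05 tz [ 0.002 -0.003 -1.   ] F [ 2.2 -8.9  5.6] w 0.7 J [-0.47  0.58  1.53 -0.    1.03 -0.61]
shift mm [-4.6 -8.1  1.4] turn deg [ 0.19 -0.07  0.05]
```

View pics/b4wrist.png

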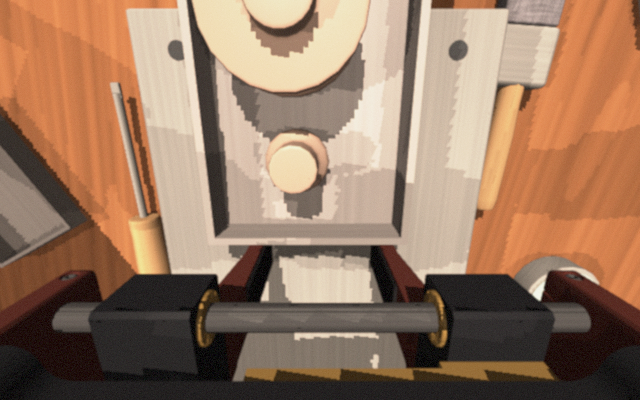

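View pics/b4scene.png

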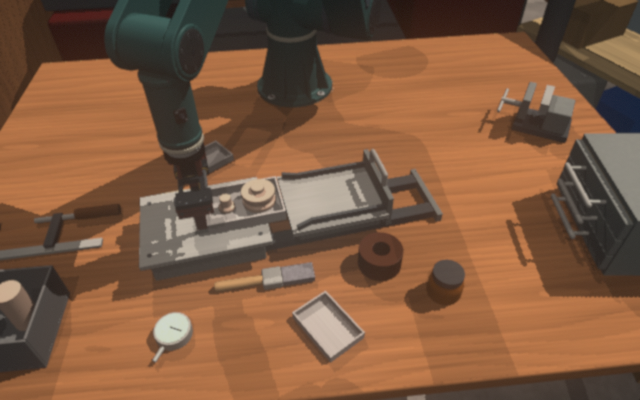

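The tray is square and its front is just reaching the carriage deck, at about (283,195) in the scene view. I'll continue.

Request:
arm_command --pt "0 -0.004 0 0 0 0" --pt "0 -0.008 0 0 0 0" --pt "0 -0.012 0.001 0.2 0 0" --pt "0 -0.016 0.001 0.2 0 0" --pt "0 -0.02 0.001 0.2 0 0" --pt "0 -0.024 0.001 0.2 0 0" --pt "-0.001 -0.028 0.001 0.2 0 0" --pt "-0.001 -0.032 0.001 0.2 0 0" --pt "-0.001 -0.036 0.001 0.2 0 0" --pt "-0.001 -0.04 0.001 0.2 0 0" --pt "-0.001 -0.044 0.001 0.2 0 0" --pt "-0.001 -0.048 0.001 0.2 0 0"

```text
t: 10.73
position: [605.5, -186.1, 96.0]
orientation: [[0.989, 0.147, 0.003], [0.147, -0.989, -0.001], [0.002, 0.001, -1.0]]
force: [1.8, -8.3, 4.2]
grip_width: 0.701
```

```bash
python3 -c "
from h import *
goto((0,-100,95),0)
for n in ('wrist','scene'):
  c=cams.camera(n);cv2.imwrite('pics/b5%s.png'%n,c['image'])
cv2.imwrite('pics/b5s.png',cv2.resize(c['image'][130:270,130:450],None,fx=2.5,fy=2.5))"
```

```text
t 10.73 bed [   4.1 -110.4   96. ] yaw-bed 0.09 tz [ 0.003 -0.001 -1.   ] F [ 1.8 -8.3  4.2] w 0.7 J [-0.41  0.56  1.58  0.    1.   -0.56]
shift mm [ -4.1 -10.4   1. ] turn deg [ 0.07 -0.14  0.09]
```

View pics/b5wrist.png

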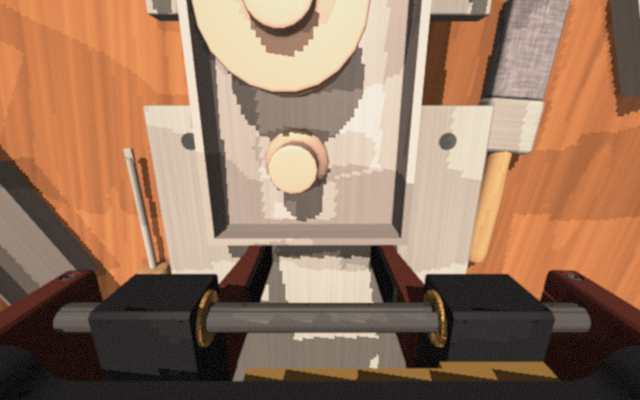

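View pics/b5s.png

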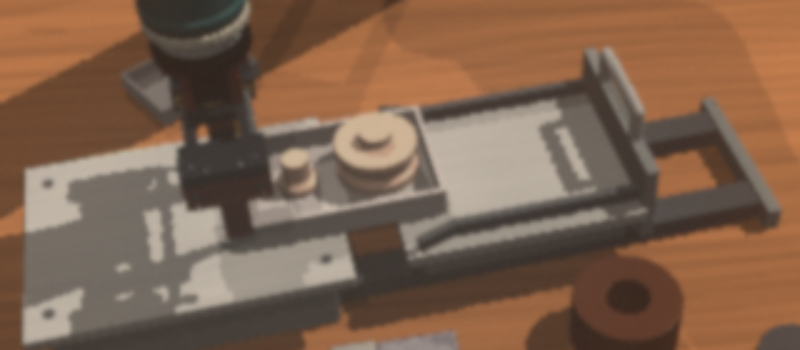

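The parts stand upright and the tray front is inside the flared rails, at crop (440,190). I'll keep pushing with a slight +x trim.

Request:
arm_command --pt "0 -0.004 0 0 0 0" --pt "0 -0.008 0 0 0 0" --pt "0.001 -0.012 0 0 0 0" --pt "0.001 -0.016 0 0 0 0" --pt "0.001 -0.02 0 0 0 0" --pt "0.002 -0.024 0 0 0 0" --pt "0.002 -0.028 0 0 0 0" --pt "0.002 -0.032 0 0 0 0" --pt "0.003 -0.036 0 0 0 0" --pt "0.003 -0.04 0 0 0 0" --pt "0.003 -0.044 0 0 0 0" --pt "0.003 -0.048 0 0 0 0"

```text
t: 11.83
position: [601.3, -137.5, 96.3]
orientation: [[0.989, 0.148, 0.002], [0.148, -0.989, -0.001], [0.002, 0.001, -1.0]]
force: [1.3, -7.1, 2.1]
grip_width: 0.698
```

```bash
python3 -c "
from h import *
goto((0,-50,95),0)
for n in ('wrist','scene'):
  c=cams.camera(n);cv2.imwrite('pics/b6%s.png'%n,c['image'])
cv2.imwrite('pics/b6s.png',cv2.resize(c['image'][130:270,130:450],None,fx=2.5,fy=2.5))"
```

```text
t 11.83 bed [  7.  -61.8  96.3] yaw-bed 0.12 tz [ 0.002 -0.001 -1.   ] F [ 1.3 -7.1  2.1] w 0.7 J [-0.34  0.54  1.62 -0.    0.98 -0.49]
shift mm [ -7.  -11.8   1.2] turn deg [ 0.07 -0.13  0.12]
```

View pics/b6wrist.png

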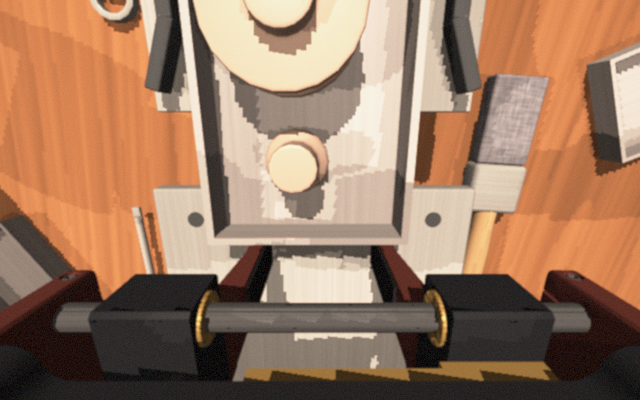

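View pics/b6s.png

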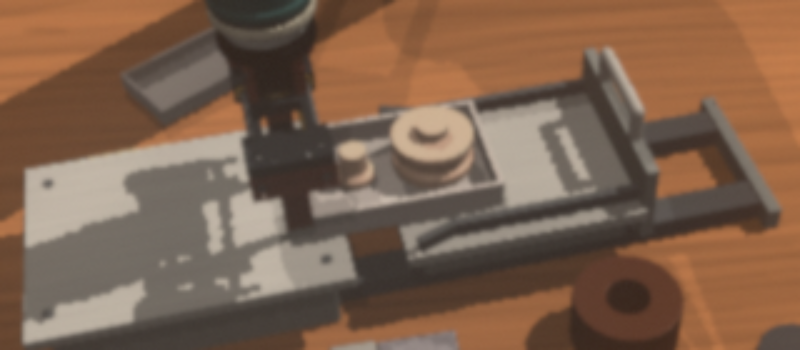

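The tray is centred between the rails: both gaps are about 30 px in the wrist view at row 60. The parts are upright, so I'll continue.

Request:
arm_command --pt "0 -0.004 0 0 0 0" --pt "0 -0.008 0 0 0 0" --pt "0 -0.012 0 0 0 0" --pt "0 -0.015 0 0 0 0" --pt "0 -0.018 0 0 0 0" --pt "0 -0.021 0 0 0 0" --pt "0 -0.024 0 0 0 0" --pt "0 -0.027 0 0 0 0" --pt "0 -0.031 0 0 0 0" --pt "0 -0.035 0.001 0 0 0" --pt "0 -0.039 0.001 0 0 0" --pt "0 -0.043 0.001 0 0 0"

```text
t: 12.93
position: [595.3, -94.6, 95.8]
orientation: [[0.989, 0.148, 0.003], [0.148, -0.989, -0.001], [0.003, 0.002, -1.0]]
force: [1.1, -6.4, 2.1]
grip_width: 0.704
```

Request:
arm_command --pt "0 -0.004 0 0 0 0" --pt "0 -0.008 0 0 0 0" --pt "0 -0.012 0 0 0 0" --pt "0 -0.015 0 0 0 0" --pt "0 -0.018 0 0 0 0" --pt "0 -0.021 0 0 0 0" --pt "0 -0.024 0 0 0 0" --pt "0 -0.027 0 0 0 0" --pt "0 -0.03 0 0 0 0"

```text
t: 13.68
position: [590.9, -64.8, 95.9]
orientation: [[0.989, 0.149, 0.004], [0.149, -0.989, -0.001], [0.003, 0.002, -1.0]]
force: [2.1, -5.0, 0.9]
grip_width: 0.702
```

```bash
python3 -c "
from h import *
goto((7,54,95),0)
for n in ('wrist','scene'):
  c=cams.camera(n);cv2.imwrite('pics/b7%s.png'%n,c['image'])
cv2.imwrite('pics/b7s.png',cv2.resize(c['image'][130:270,130:450],None,fx=2.5,fy=2.5))"
```

```text
t 13.68 bed [ 7.4 11.8 95.9] yaw-bed 0.15 tz [ 0.004 -0.001 -1.   ] F [ 2.1 -5.   0.9] w 0.7 J [-0.23  0.51  1.67 -0.    0.95 -0.37]
shift mm [ -0.3 -42.2   0.8] turn deg [ 0.11 -0.19  0.15]
```

View pics/b7wrist.png

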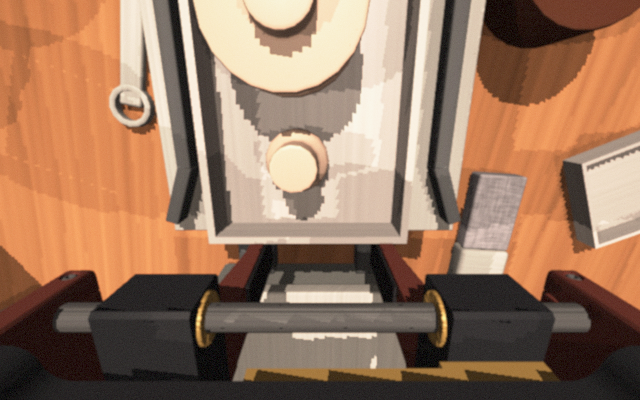

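View pics/b7s.png

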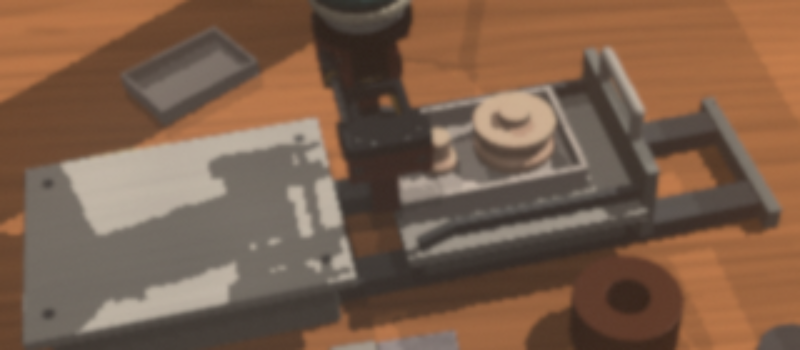

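Request:
arm_command --pt "0 -0.004 0 0 0 0" --pt "0 -0.008 0 0 0 0" --pt "0 -0.012 0 0 0 0" --pt "0 -0.015 0 0 0 0" --pt "0 -0.018 0 0 0 0" --pt "0 -0.021 0 0 0 0" --pt "0 -0.024 0 0 0 0" --pt "0 -0.027 0 0 0 0" --pt "0 -0.029 0 0 0 0" --pt "0 -0.031 0 0 0 0"

```text
t: 14.62
position: [586.2, -33.5, 95.9]
orientation: [[0.989, 0.149, 0.003], [0.149, -0.989, -0.001], [0.003, 0.001, -1.0]]
force: [1.3, -6.2, 0.5]
grip_width: 0.697
```

```bash
python3 -c "
from h import *
goto((7,54,95),0)
for n in ('wrist','scene','top'):
  c=cams.camera(n);cv2.imwrite('pics/b8%s.png'%n,c['image'])
  if n=='scene':cv2.imwrite('pics/b8s.png',cv2.resize(c['image'][130:270,130:450],None,fx=2.5,fy=2.5))
cv2.imwrite('pics/b8t.png',cv2.resize(c['image'][150:290,200:380],None,fx=4,fy=4))"
```

```text
t 14.62 bed [ 7.2 43.4 95.9] yaw-bed 0.17 tz [ 0.003 -0.001 -1.   ] F [ 1.3 -6.2  0.5] w 0.7 J [-0.17  0.5   1.69 -0.    0.95 -0.32]
shift mm [ -0.2 -10.6   0.9] turn deg [ 0.08 -0.19  0.17]
```

View pics/b8s.png

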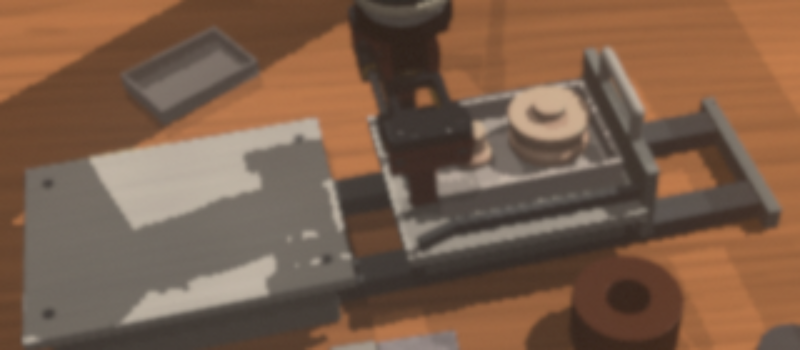

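View pics/b8t.png

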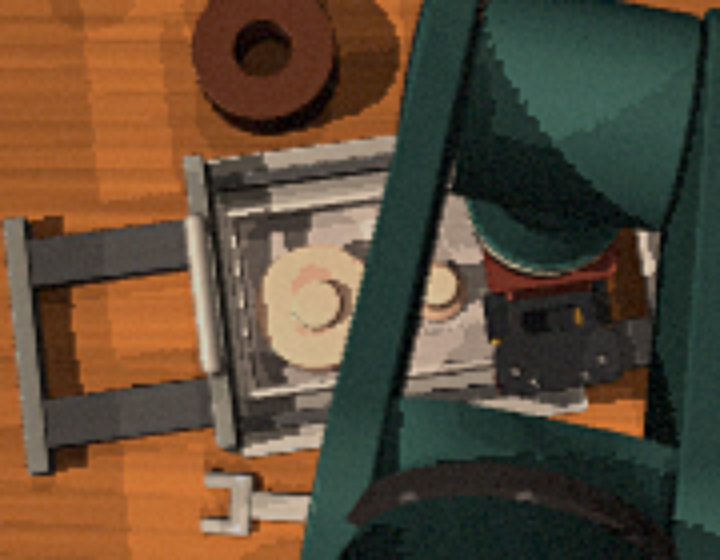

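```bash
python3 -c "
from h import *
c=cams.camera('top');f=lambda u,v:(200+u/4,150+v/4)
for p in [(226,210),(250,396)]:print('front',tobed(ray(c,f(*p),94)))
for p in [(186,158),(217,447)]:print('plate outer top',tobed(ray(c,f(*p),108)))
for p in [(240,205),(275,180)]:print(tobed(ray(c,f(*p),94)))
"
```

```text
front [ 52.9 214.7  94. ]
front [-56.8 213.9  94. ]
plate outer top [ 83.7 232.7 108. ]
plate outer top [-83.9 234.4 108. ]
[ 54.7 206.3  94. ]
[ 66.7 184.2  94. ]
```

Request:
arm_command --pt "0 -0.002 0 0 0 0" --pt "0 -0.004 0 0 0 0" --pt "0 -0.005 0 0 0 0"

```text
t: 15.07
position: [585.4, -28.4, 95.9]
orientation: [[0.989, 0.149, 0.003], [0.149, -0.989, -0.0], [0.003, 0.001, -1.0]]
force: [0.6, -5.8, 0.9]
grip_width: 0.7
```

Request:
arm_command --pt "0 -0.001 0 0 0 0" --pt "0 -0.002 0 0 0 0"

```text
t: 15.23
position: [585.1, -26.7, 95.9]
orientation: [[0.989, 0.149, 0.003], [0.149, -0.989, -0.001], [0.003, 0.001, -1.0]]
force: [1.3, -5.5, -0.1]
grip_width: 0.699
```

Request:
arm_command --pt "0 -0.001 0 0 0 0" --pt "0 -0.0015 0 0 0 0"

```text
t: 15.4
position: [584.9, -25.6, 95.9]
orientation: [[0.989, 0.149, 0.003], [0.149, -0.989, -0.002], [0.003, 0.002, -1.0]]
force: [0.2, -7.6, 0.6]
grip_width: 0.7
```

```bash
python3 -c "
from h import *
goto((7,54,95),0)
c=cams.camera('top')
cv2.imwrite('pics/b9t.png',cv2.resize(c['image'][150:290,200:380],None,fx=4,fy=4))"
```

```text
t 15.4 bed [ 7.1 51.4 95.9] yaw-bed 0.17 tz [ 0.003 -0.002 -1.   ] F [ 0.2 -7.6  0.6] w 0.7 J [-0.16  0.5   1.69 -0.    0.94 -0.31]
shift mm [-0.1 -2.6  0.9] turn deg [ 0.12 -0.18  0.17]
```

View pics/b9t.png

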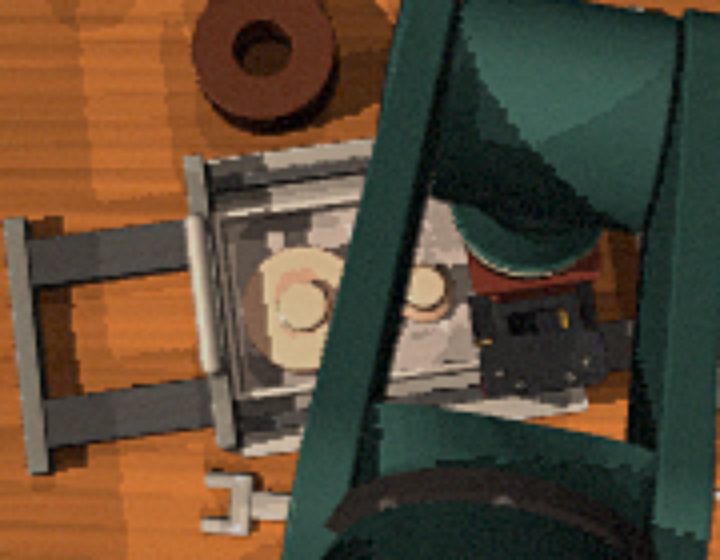

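Request:
arm_command --pt "0 -0.001 0 0 0 0" --pt "0 -0.0015 0 0 0 0"

```text
t: 15.62
position: [584.9, -25.5, 95.9]
orientation: [[0.989, 0.149, 0.004], [0.149, -0.989, -0.004], [0.003, 0.005, -1.0]]
force: [1.0, -11.5, -0.7]
grip_width: 0.697
```

The tray is against the end plate: force rose to 11.5 N with no movement. I'll back off and lift clear.

Request:
arm_command --pt "0 0.005 0 0 0 0" --pt "0 0.015 0 0 0 0" --pt "0 0.025 0 0 0 0" --pt "0 0.03 -0.01 0 0 0" --pt "0 0.03 -0.05 0 0 0" --pt "0 0.03 -0.09 0 0 0" --pt "0 0.03 -0.13 0 0 0" --pt "0 0.07 -0.15 0 0 0" --pt "0 0.11 -0.15 0 0 0" --pt "0 0.15 -0.15 0 0 0" --pt "0 0.19 -0.15 0 0 0" --pt "0 0.23 -0.15 0 0 0"

```text
t: 16.62
position: [618.6, -254.3, 248.3]
orientation: [[0.989, 0.149, 0.005], [0.149, -0.989, -0.004], [0.004, 0.005, -1.0]]
force: [0.6, -0.1, -0.0]
grip_width: 0.699
```

```bash
python3 -c "
from h import *
stat()
for n in ('wrist','scene','top'):
  c=cams.camera(n);cv2.imwrite('pics/c%s.png'%n,c['image'])
  if n=='scene':cv2.imwrite('pics/cs.png',cv2.resize(c['image'][130:270,130:450],None,fx=2.5,fy=2.5))
cv2.imwrite('pics/ct.png',cv2.resize(c['image'][150:290,200:380],None,fx=4,fy=4))"
```

```text
t 16.62 bed [   7.1 -179.8  248.3] yaw-bed 0.19 tz [ 0.005 -0.004 -1.   ] F [ 0.6 -0.1 -0. ] w 0.7 J [-0.49  0.45  1.35 -0.    1.34 -0.64]
```

View pics/cs.png

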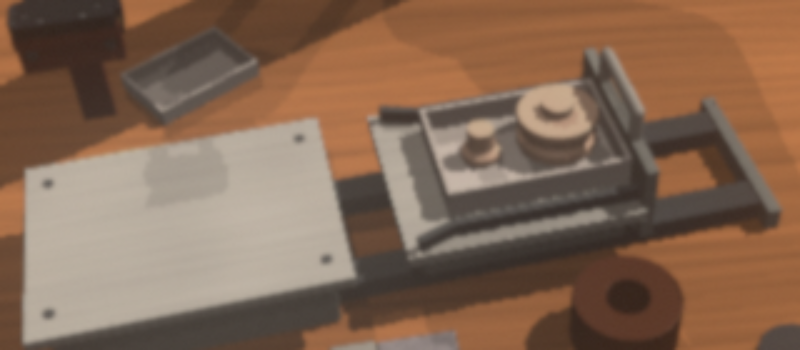

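View pics/ct.png

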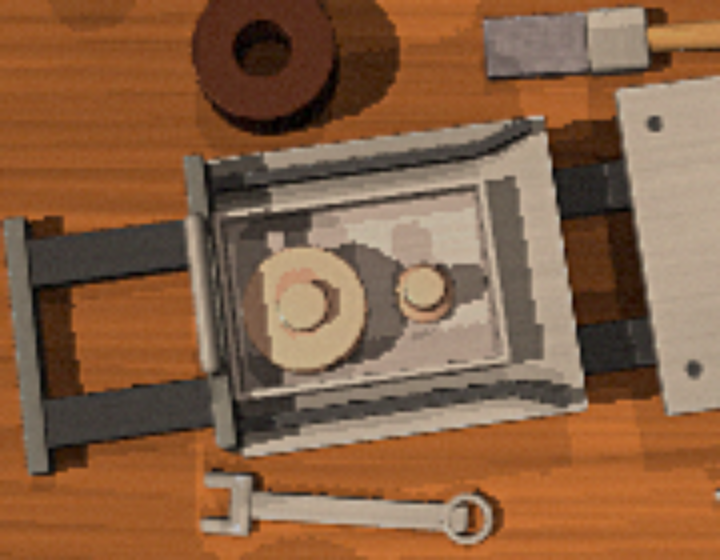

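View pics/cwrist.png

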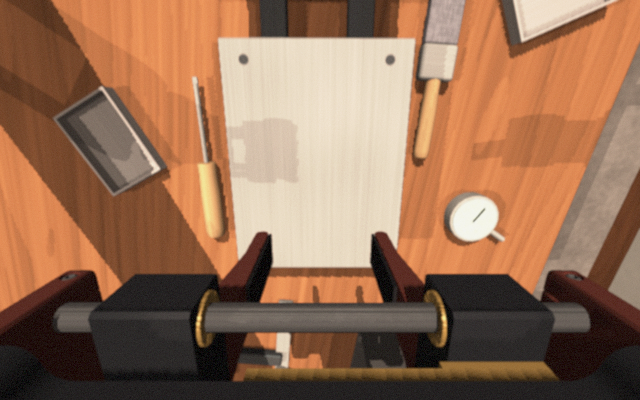

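```bash
python3 -c "
from h import *
c=cams.camera('top');f=lambda u,v:(200+u/4,150+v/4)
for n,z,l in [('tray',94,[(213,212),(483,187),(508,360),(242,398)]),('plate',108,[(186,158),(217,447)]),('deck edge',68,[(543,118),(583,408)]),('stand edge',70,[(618,90),(667,412)])]:
  q=np.array([tobed(ray(c,f(*p),z)) for p in l]);print(n,q.tolist(),q.mean(0).round(1))
a=cv2.imread('pics/top0.png');b=c['image']
# tools moved? template offsets
for n,(x0,y0,x1,y1) in dict(spanner=(248,265,326,290),brush=(320,150,400,172),roll=(247,144,285,183)).items():
  r=cv2.matchTemplate(b,a[y0:y1,x0:x1],cv2.TM_CCOEFF_NORMED);m=cv2.minMaxLoc(r);print(n,m[1],m[3][0]-x0,m[3][1]-y0)
"
```

```text
tray [[52.8, 222.4, 94.0], [46.0, 64.0, 94.0], [-56.7, 64.1, 94.0], [-57.3, 218.5, 94.0]] [ -3.8 142.2  94. ]
plate [[83.7, 232.7, 108.0], [-83.9, 234.4, 108.0]] [-1.000e-01  2.336e+02  1.080e+02]
deck edge [[88.1, 20.6, 68.0], [-88.5, 22.9, 68.0]] [-0.2 21.8 68. ]
stand edge [[98.7, -26.9, 70.0], [-97.8, -25.5, 70.0]] [  0.5 -26.2  70. ]
spanner 0.6309781074523926 0 0
brush 0.9818472862243652 0 0
roll 0.964661180973053 0 0
```

```bash
python3 -c "
from h import *
print(manip.hand_in());stat()"
```

```text
the job is handed in; nothing more can be done
None
the job is handed in; nothing more can be done
```

The job is done and handed in at about 17 s. I pushed the carriage home on its outer end face until it met the stop. Then I slid the tray across the gap with two spread fingers against its rear wall, which also squared it up. I stopped when it touched the end plate, at about 11.5 N with no movement, and backed the arm off clear.

**Last checks:**
- **Tray:** the top view put its centre at x ≈ -4 mm, y ≈ 142 mm against the seat at 143 mm, roughly square (within about 2–3°).
- **Parts:** the wheel and the bush both stand upright in the tray.
- **Carriage:** the end plate read about 234 mm (235 mm at home). The gap read about 48 mm instead of 45 mm, a disagreement of up to 3 mm between checks, still inside the 8 mm limit.
- **Tools:** the brush and abrasive roll have not moved. The spanner shows no shift, but its image match was weak (0.63) because the shadows changed. I did not measure the screwdriver; it looked undisturbed in the last wrist picture.

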